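Load the spring balance with slotted weights and trim it

ROBOT

A 6-joint arm with a two-finger parallel gripper is mounted at the origin on a cart in front of the work surface, level with it; the furniture and walls round the work are solid. World frame = base frame: x ahead of the robot, y to its left, z up, the work surface at z = 0. Lengths are in mm, angles in rad, forces in N, time in s.
With the tool pointing down it reaches from about 275 to 850 mm from the base axis. Payload 5.2 kg.
Tool frame: the origin (TCP) lies on the centre line of the jaws, within the pads' length; the fingertips stand nose_length ahead of it and the grasp point (between the pads) lies 11 mm behind it (nose_length is the distance from the TCP to the fingertips, in mm); y points along the fingers, z is the direction in which the jaws open and shut, and the axes are right-handed (so a half turn about y gives the same grasp; the last joint's range is limited). The gripper opens to 85 mm and grips with 20 to 120 N. Pads are 22 mm wide; open, the fingers measure 114 mm over their backs; the gripper's body (76 mm by 85 mm) begins 54 mm behind the grasp point. The pads swing forward as they close: fully open they stand 13 mm farther back than shut.
Start: joints at [-1.426, 0.259, 1.535, -0, 1.348, -0.203], TCP at [187.478, -517.066, 239.31] pointing down, gripper open.
Joint ranges: [-3.14, 3.14], [-0.91, 2.08], [0.19, 2.58], [-1.22, 4.36], [0.22, 2.71], [-3.12, 3.12]. Speed limits (rad/s): [2.57, 2.57, 3.14, 3.14, 3.14, 3.14].

INTERFACE

Orientations are given as a rotation vector (axis times angle).
In Python, from plant import movep, move_straight, movej, move_gripper, hold, solve_ik, state, snapshot, PlanningError, close_job, nose_length gives the robot as it stands. Calls block until the motion is done:
- movep(position, orientation): joint-space move of the TCP to a pose.
- move_straight(position, rate=150, frame=None): straight line of the TCP; frame=None keeps the orientation; rate is the mean speed in mm/s.
- movej(angles): joint-space move.
- move_gripper(opening, effort=None): finger opening in mm; effort is the grip in N (None keeps the last); returns when the fingers have stopped.
- hold(seconds).
- solve_ik(position, orientation): joint angles nearest the present ones, or None.
- state(): the state.
- snapshot(name): name is "scene" or "top" or "wrist"; returns a dict with "frame" (480x640x3 uint8, red, green, blue), "depth" (480x640 float32, mm along the optical axis (not along the pixel's ray), 0 where there is no reading), "mtx" (3x3 intrinsics, pixels), "world_from_camera" (4x4, takes a point from camera to world coordinates). Camera axes: x right, y down, z forward; pixel columns grow to the right and rows downward; lengths in mm; the calibration is good to about 2 mm. The wrist camera is an equidistant fisheye: a pixel r from the principal point sees the ray r / f radians off the axis. A picture is of the moment at which its call begins.
A pose or a line that the arm cannot do raises PlanningError and nothing moves.
- close_job(): hands the job in, once; it reports no verdict.
The state is a dict: "clock": time; "joint_pos": joint angles; "dq": joint speeds; "joint_efforts": joint torques, N m; "tcp_pos": TCP position; "tool_rot": TCP orientation; "wrist_force": force on the tool from outside, world axes, zero at the start; "wrist_torque": the same for the moment, N m; "opening": finger opening in mm.
Only numpy, scipy, OpenCV 4.12 (cv2) and the standard library are available. Lean on these libraries where they do the work, as an engineer would, in place of code of your own. Each camera call takes 0.05 s, during which the arm holds its last target. There are 200 camera calls.

TASK

Swing the keeper arm of the balance stand clear of the weight hanger, out to its open stop, and slide every slotted disc weight on the bench (three or four) onto the hanger's rod, flat one on another on the pan, with each slot turned at least 45 degrees away from the slot of the disc next to it so that none can slide off. Then swing the keeper arm back over the stack to its closed stop, and last turn the knob sunk in the trim box until its white pointer stands at the green mark. Leave the loose tools and parts on the bench where they are.

Things in the scene. Friction and masses are not known exactly. Their poses are not given: they have to be found in the camera images.
- hanger: weight hanger: steel pan 68 mm across on an upright rod 9 mm thick. Origin: centre of the pan's top, on the rod's axis, 70 mm above the bench when empty; z up, x toward the column. The rod runs up 133 mm into a yellow balance tube (30 mm thick), so discs go on only from the side, slot first. It sinks about 2.4 mm per disc on its spring (20 mm at most); it does not turn or swing
- stand: balance stand, fixed: foot plate 200 x 90 x 12 mm, column 26 mm thick and 302 mm high, beam at 269 to 291 mm height from the column to the yellow tube (tube 203 to 308 mm high). Origin on the bench under the hanger's rod, x toward the column, whose axis is 130 mm away; the -x side is open for loading
- keeper (a joint): yellow keeper arm's angle about the column, rad: 0 = closed stop, arm over the pan beside the rod; grows clockwise seen from above, tip going to the stand's +y side, to the stop at 1.0 (clear). Stays where left (0.12 N m friction). Arm 18 mm wide, underside 154 mm above the bench; a stack of four reaches 126 mm
- keeper_handle (a point): black upright handle on the tip of the keeper arm, 18 mm in diameter; this point is its middle, 195 mm above the bench; it reaches from 170 to 216 mm; 210 mm from the hinge axis. It may be gripped from above or pushed
- keeper_hinge (a point): point on the keeper arm's upright hinge axis (the column's axis), 165 mm above the bench
- trim_box: trim box of the balance, fixed: grey 104 x 104 mm, 30 mm high, with a round well of 80 mm diameter and 21 mm depth in the middle of its top. Origin: middle of its underside; z up. A green mark stands on the top at the well's edge on the +x side, black ticks to both sides of it every 0.325 rad
- trim_knob (a joint): angle of the sunken trim knob, rad, growing clockwise seen from above, range 0 to 2.2, friction 0.03 N m; its white pointer stands at the green mark at 1.3. At angle q the pointer points to the direction 1.3 - q (counter-clockwise from the box's +x)
- knob_top (a point): middle of the knob's top, on its axis, 27.5 mm above the bench (2.5 mm below the box's top). The knob is a black bar 46 mm long, 12 mm wide and 18 mm high standing on the well's floor; grip it across its 12 mm
- knob_pointer (a point): pointer end of the knob's bar (white line), 23 mm from the axis, at the height of its top
- steel_block: bystander: brown steel block, 45 x 56 x 42 mm
- carton_white: bystander: small white carton, 70 x 105 x 66 mm
- brake_pad: bystander: dark brake pad, 44 x 99 x 12 mm, lying flat on the bench
- disc_steel: bright grey slotted disc, black band on tab; all discs: 64 mm across, 14 mm thick, 0.12 kg, same on both faces (either may be up). Origin at disc centre, mid-thickness. Slot 16 mm wide from 6 mm behind the centre to the rim along its +x. Opposite, a tab 18 mm wide, 14 mm thick runs along -x to a round end 88 mm out: grip its sides about 72 mm out. Starts flat on the bench, tab about -y
- disc_steel_slot (a point): middle of the slot's mouth of disc_steel: on its rim, 32 mm from its centre along its +x
- disc_brass: brass slotted disc, black band on its tab; shape, origin and axes as disc_steel
- disc_brass_slot (a point): middle of the slot's mouth of disc_brass: on its rim, 32 mm from its centre along its +x
- disc_red: red slotted disc, white band on its tab; shape, origin and axes as disc_steel
- disc_red_slot (a point): middle of the slot's mouth of disc_red: on its rim, 32 mm from its centre along its +x
- disc_blue: blue slotted disc, white band on its tab; shape, origin and axes as disc_steel
- disc_blue_slot (a point): middle of the slot's mouth of disc_blue: on its rim, 32 mm from its centre along its +x
There are look-alikes about, which are no part of the job. Several things have the shape of the disc_steel; the one meant has the colours described above.

How it is judged (in metres and radians):
On the way, in this order (a step that is already met when the one before it is completed fails the run):
1. the keeper arm is swung well clear of the hanger (value of joint keeper above 0.75 rad), for 0.2 s.
2. all disc weights that are there hang flat on the hanger, neighbouring slots staggered (horizontal distance between each of disc_steel, disc_brass, disc_red, disc_blue and hanger below 0.012 m and z of disc_steel in the frame of hanger between 0.002 and 0.056 m and (angle between disc_steel's own z axis and vertical below 0.15 rad or angle between disc_steel's own z axis and vertical above 2.99 rad) and linear speed of each of disc_steel, disc_brass, disc_red, disc_blue below 0.03 m/s and z of disc_brass in the frame of hanger between 0.002 and 0.056 m and (angle between disc_brass's own z axis and vertical below 0.15 rad or angle between disc_brass's own z axis and vertical above 2.99 rad) and z of disc_red in the frame of hanger between 0.002 and 0.056 m and (angle between disc_red's own z axis and vertical below 0.15 rad or angle between disc_red's own z axis and vertical above 2.99 rad) and z of disc_blue in the frame of hanger between 0.002 and 0.056 m and (angle between disc_blue's own z axis and vertical below 0.15 rad or angle between disc_blue's own z axis and vertical above 2.99 rad) and (z of disc_brass in the frame of disc_steel above 0.021 m or z of disc_brass in the frame of disc_steel below -0.021 m or horizontal distance between disc_brass_slot and disc_steel_slot above 0.022 m) and (z of disc_red in the frame of disc_steel above 0.021 m or z of disc_red in the frame of disc_steel below -0.021 m or horizontal distance between disc_red_slot and disc_steel_slot above 0.022 m) and (z of disc_red in the frame of disc_brass above 0.021 m or z of disc_red in the frame of disc_brass below -0.021 m or horizontal distance between disc_red_slot and disc_brass_slot above 0.022 m) and (z of disc_blue in the frame of disc_steel above 0.021 m or z of disc_blue in the frame of disc_steel below -0.021 m or horizontal distance between disc_blue_slot and disc_steel_slot above 0.022 m) and (z of disc_blue in the frame of disc_brass above 0.021 m or z of disc_blue in the frame of disc_brass below -0.021 m or horizontal distance between disc_blue_slot and disc_brass_slot above 0.022 m) and (z of disc_blue in the frame of disc_red above 0.021 m or z of disc_blue in the frame of disc_red below -0.021 m or horizontal distance between disc_blue_slot and disc_red_slot above 0.022 m)), for 0.3 s.
3. the keeper arm is closed over the stack (value of joint keeper below 0.15 rad), for 0.2 s.
4. the trim knob's pointer stands at the green mark (value of joint trim_knob between 1.1 and 1.5 rad), for 0.2 s.
At the end, for the whole second after the job is handed in: Every disc present: centre within 12 mm of the rod's axis, flat (0.15 rad) in the stack on the pan, at rest; slot mouths of neighbouring discs 22 mm or more apart (40 degrees). Keeper arm within 0.15 rad of closed; knob within 0.2 rad of the green mark (all of step 2 and all of step 4 and value of joint keeper below 0.15 rad); the robot touches nothing.
It fails at once if a loose tool or part beside the work is shoved more than 50 mm (distance of any of steel_block, carton_white, brake_pad from where it was at the start of the episode above 0.05 m).
Of disc_steel, disc_brass, disc_red, disc_blue only 3 to 4 are there at a start; the rules pass over those that are not, and their reading is None.
At some moment in a run one of disc_steel, disc_brass, disc_red, disc_blue may be knocked a few centimetres aside while the robot is not near it.
Once in a run the grip may slacken for a moment while it holds something.
It also fails if it takes over 208 s, if anything falls off the work surface, if the arm or the gripper's body presses on something with over 40 N, if the wrist force passes 120 N, or if a joint passes its speed limit or range.

## Working session

There is one attempt and no reset: what is moved stays moved. The work goes in short steps, each a Python script; the robot and the scene stay as the last script left them, time stands still between calls to the robot, and variables do not carry over. Pictures are saved under pics/ and viewed, on a budget of 14 in all, crops included, one or two more only if the job needs it, and the job is handed in when it is done.

```bash
ls; mkdir -p pics
python3 - <<'E'
from plant import *
import cv2,numpy as np,pickle
S={}
for n in("scene","top"):
    s=snapshot(n);S[n]=s;cv2.imwrite(f"pics/{n}0.png",s["frame"][:,:,::-1]);print(n,s["mtx"].tolist(),s["world_from_camera"].round(3).tolist())
pickle.dump(S,open("s0.pkl","wb"));print(state(),nose_length)
E
```

```text
pics
scene [[449.4394569024292, 0.0, 320.0874280958303], [0.0, 449.4394569024292, 238.52640315150518], [0.0, 0.0, 1.0]] [[-0.721, -0.524, 0.455, -7.735], [-0.693, 0.556, -0.459, 599.751], [-0.012, -0.646, -0.763, 1065.941], [0.0, 0.0, 0.0, 1.0]]
top [[490.95062317940494, 0.0, 317.9172644597767], [0.0, 490.95062317940494, 239.60151994636828], [0.0, 0.0, 1.0]] [[0.002, -0.996, 0.088, 432.455], [-1.0, -0.002, 0.006, 37.878], [-0.005, -0.088, -0.996, 1506.974], [0.0, 0.0, 0.0, 1.0]]
{'clock': 0.1, 'joint_pos': array([-1.42578241e+00,  2.59273359e-01,  1.53597167e+00,  4.27875589e-06,
        1.34798823e+00, -2.02821808e-01]), 'dq': array([-0.00130288, -0.00072582, -0.00218205, -0.00093445, -0.00244972,
       -0.00095783]), 'joint_efforts': array([ 3.37413861e-03, -4.46971285e+01, -2.91245091e+01, -1.34676188e-04,
        6.24498192e-03, -1.63468735e-05]), 'tcp_pos': array([ 187.42023211, -516.5979281 ,  238.55685428]), 'tool_rot': array([-0.35700983,  2.03401136, -2.03062771]), 'wrist_force': array([ 0.51514208,  0.25644333, -0.70190421]), 'wrist_torque': array([0.01597093, 0.02381545, 0.01884733]), 'opening': 85.28669748198928} 8.0
```

View pics/scene0.png

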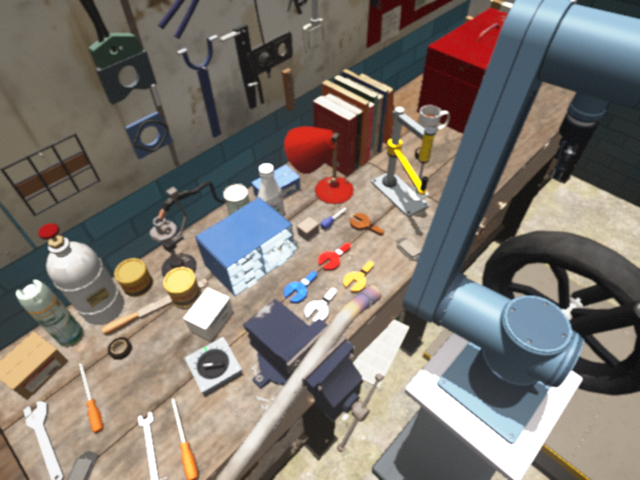

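View pics/top0.png

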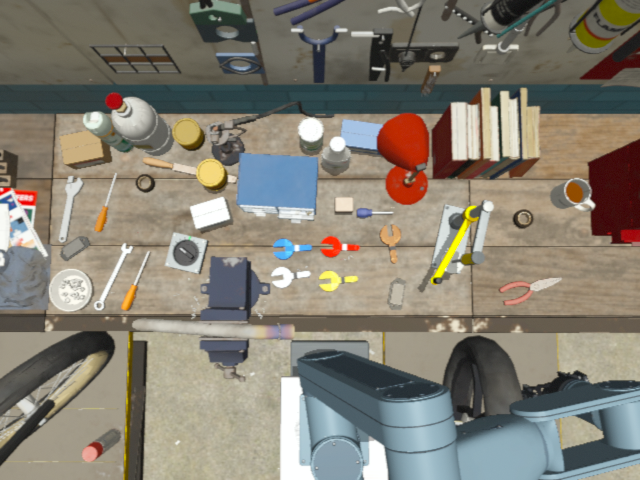

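Scene: the top view shows blue (284,249), red (330,247), steel (281,278) and brass (330,282) discs with tabs to image right (-y). An orange look-alike is at (390,235), the stand at (455,240), the trim box at (187,253), and a vise at (228,285).

```bash
cat > h.py <<'E'
from plant import *
import cv2,numpy as np,pickle
from scipy.spatial.transform import Rotation as R
def cloud(s):
    d=s["depth"];K=s["mtx"];v,u=np.mgrid[0:480,0:640]
    P=np.stack([(u-K[0,2])/K[0,0]*d,(v-K[1,2])/K[1,1]*d,d],-1)
    T=s["world_from_camera"];return P@T[:3,:3].T+T[:3,3]
def px(s,P):
    T=np.linalg.inv(s["world_from_camera"]);p=T[:3,:3]@np.array(P,float)+T[:3,3];p=s["mtx"]@p;return p[:2]/p[2]
def atz(s,u,v,z):
    T=s["world_from_camera"];r=T[:3,:3]@np.linalg.inv(s["mtx"])@[u,v,1];o=T[:3,3];return o+r*(z-o[2])/r[2]
E
python3 - <<'E'
from h import *
S=pickle.load(open("s0.pkl","rb"));s=S["top"]
c=s["frame"][200:312,160:500,::-1];cv2.imwrite("pics/c1.png",cv2.resize(c,None,fx=2.35,fy=2.35,interpolation=cv2.INTER_CUBIC))
c=s["frame"][185:305,415:500,::-1];a=cv2.resize(c,None,fx=4.6,fy=4.6,interpolation=cv2.INTER_CUBIC)
c=S["scene"]["frame"][90:220,360:450,::-1];b=cv2.resize(c,(390,552),interpolation=cv2.INTER_CUBIC)
cv2.imwrite("pics/c2.png",np.hstack([a,b]))
P=cloud(s);F=cv2.cvtColor(s["frame"],cv2.COLOR_RGB2HSV)
Z=P[...,2]
print("bench z",np.median(Z[255:262,400:425]), np.median(Z[285:300,300:315]))
for n,(u,v) in dict(box=(175,240),vise=(228,280),visej=(228,300),carton=(210,213),bluebox=(278,185),block=(344,205),lamp=(405,140),books=(470,140),pad=(398,293),tube=(474,212),arm=(455,245),colm=(487,208),beam=(480,225),pipe=(210,328)).items(): print(n,P[v,u].round(0))
E
```

```text
bench z -0.28819459054579966 -0.39267669056312116
box [562. 481.  24.]
vise [440. 297. 132.]
visej [385. 295. 135.]
carton [639. 367.  64.]
bluebox [709. 159. 136.]
block [668. -32.  38.]
lamp [ 814. -187.  220.]
books [ 811. -357.  232.]
pad [ 403. -195.   20.]
tube [ 620. -365.  226.]
arm [ 537. -328.  170.]
colm [ 618. -372.  304.]
beam [ 578. -359.  289.]
pipe [311. 337. 166.]
```

View pics/c1.png

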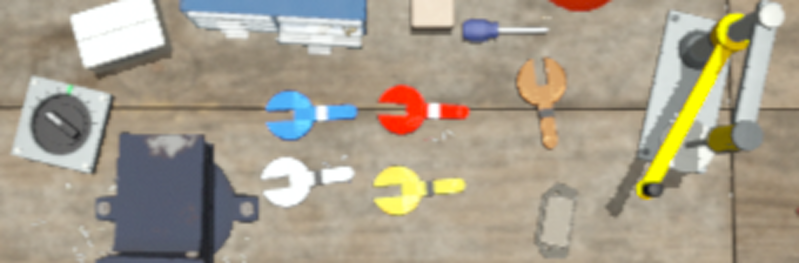

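View pics/c2.png

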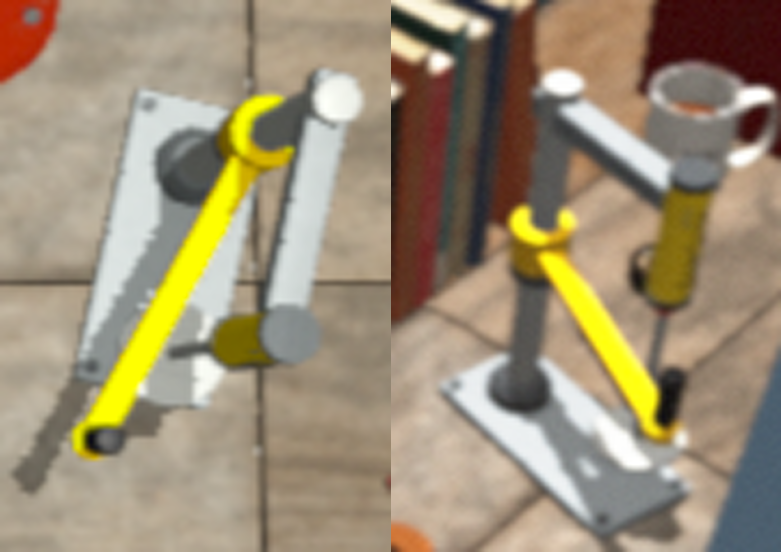

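The stand's column is on the far side (+x), and the hanger and tube face the robot. The keeper lies to the +y side of the rod, with its handle tip at crop (103,440). The tube top is at (292,333) and the column top at (337,97).

```bash
cat >> h.py <<'E'
def model_off():
    g=np.mgrid[-100:40:.5,-40:40:.5].reshape(2,-1).T;x,y=g.T
    m=((x*x+y*y<32**2)&~((x>-6)&(abs(y)<8)))|((x<0)&(x>-79)&(abs(y)<9))|((x+79)**2+y*y<81)
    return g[m].mean(0)[0],m.sum()*.25
OFF,AREA=model_off()
def discpose(s,u,v,w=30,zlo=7,zhi=30):
    P=cloud(s);Z=P[...,2];m=((Z>zlo)&(Z<zhi)).astype(np.uint8)
    n,L=cv2.connectedComponents(m);l=L[v-3:v+4,u-3:u+4];l=np.bincount(l[l>0]).argmax()
    vv,uu=np.nonzero(L==l);Q=np.array([atz(s,a,b,14)[:2] for a,b in zip(uu,vv)])
    c=Q.mean(0);e,V=np.linalg.eigh(np.cov((Q-c).T));ax=V[:,1]
    t=(Q-c)@ax;ax=ax if (t.max()<-t.min()) else -ax   # tab is the long end, along -ax
    o=c-ax*OFF;return o,np.arctan2(ax[1],ax[0]),len(Q),(t.max()-t.min())
E
python3 - <<'E'
from h import *
S=pickle.load(open("s0.pkl","rb"));s=S["top"]
print(OFF,AREA)
for n,(u,v) in dict(steel=(281,283),brass=(325,282),red=(325,247),blue=(284,249)).items():
    v0=v
    try:o,a,k,l=discpose(s,u,v);print(n,o.round(1),a.round(3),k,l.round(1))
    except Exception as e:print(n,e)
c2=lambda x,y:(x/4.6+415,y/4.6+185)
t=atz(s,*c2(292,333),308);c=atz(s,*c2(337,97),302);h=atz(s,*c2(103,440),216)
print("tube",t,"col",c,"handle",h,np.hypot(*(c-t)[:2]),np.hypot(*(h-c)[:2]))
f=[atz(s,*c2(x,y),12)[:2].round(1) for x,y in((138,90),(80,375),(207,405))];print("foot",f)
# refine from depth
P=cloud(s);Z=P[...,2]
def blob(u0,u1,v0,v1,z0,z1):
    m=np.zeros_like(Z,bool);m[v0:v1,u0:u1]=True;m&=(Z>z0)&(Z<z1);Q=P[m];(x,y),r=cv2.minEnclosingCircle(Q[:,:2].astype(np.float32));return Q.mean(0).round(1),(round(x,1),round(y,1),round(r,1)),len(Q)
print("tube d",blob(468,490,245,270,300,320));print("col d",blob(480,495,198,214,298,316));print("handle d",blob(430,445,272,290,200,230))
m=np.zeros_like(Z,bool);m[225:280,160:215]=True;m&=(Z>24)&(Z<36);r=cv2.minAreaRect(P[m][:,:2].astype(np.float32));print("box",r)
g=lambda x,y:(x/2.35+160,y/2.35+200)
print("green",atz(s,*g(71,90),30),"bar ends",atz(s,*g(47,110),27.5),atz(s,*g(80,137),27.5))
import itertools
E
```

```text
-17.433907068508063 3674.75
steel [450.9 157.6] 1.709 384 115.5
brass [440.5  14.7] 1.653 380 121.1
red [545.2   9.3] 1.524 384 117.0
blue [537.7 153.8] 1.617 373 119.3
tube [ 495.79684465 -347.07122102  308.        ] col [ 623.20206288 -376.49832809  302.        ] handle [ 439.50045578 -267.67576472  216.        ] 130.7594901407273 213.5149426820442
foot [array([ 673.6, -343.7]), array([ 483.4, -301.6]), array([ 463.8, -384.9])]
tube d (array([ 496.7, -343.9,  307.3]), (497.1, -344.9, 16.6), 143)
col d (array([ 623. , -374.7,  301.4]), (623.1, -374.5, 13.0), 75)
handle d (array([ 441.1, -269.3,  212.9]), (440.7, -269.9, 8.8), 43)
box ((546.4221801757812, 436.49945068359375), (116.94123077392578, 153.63917541503906), 76.01616668701172)
green [566.36615681 432.67632438  30.        ] bar ends [540.67169227 463.63545781  27.5       ] [505.98161438 420.22012922  27.5       ]
```

Rod axis is about (496,-346), column about (623,-375), 130 mm apart as given. Stand yaw is about -0.222, and the handle is at radius 210.6 and angle 0.30. The disc lengths of 115–121 mm match the 120 mm expected. I'll open the keeper first.

```bash
cat >> h.py <<'E'
ROD=np.array([496.4,-346.]);COL=np.array([623.1,-375.2]);YAW=-0.222
def rv(th,tilt=0,sgn=1):
    d=np.array([np.cos(th),np.sin(th),0]);n=sgn*np.array([-np.sin(th),np.cos(th),0])
    y=np.sin(tilt)*d-np.cos(tilt)*np.array([0,0,1.]);return R.from_matrix(np.stack([np.cross(y,n),y,n],1)).as_rotvec()
def f():return np.array(state()["wrist_force"])
E
python3 - <<'E'
from h import *
M=R.from_rotvec(state()["tool_rot"]).as_matrix();print("jaw",M[:,2],"y",M[:,1])
H=np.array([440.8,-269.6]);v=H-COL;r0=np.hypot(*v);a0=np.arctan2(v[1],v[0])
for sg in(1,-1):
    for da in(0,-.6,-1.):
        a=a0+da;p=COL+210*np.array([np.cos(a),np.sin(a)]);print(sg,da,p.round(0),np.round(solve_ik([*p,189],rv(a+np.pi,0,sg)),2))
    for n,(x,y,th) in dict(steel=(451,157.6,1.709),brass=(440.5,14.7,1.653),red=(545,9,1.524),blue=(537.7,154,1.617),insA=(*ROD,YAW+.6),insB=(*ROD,YAW-.6)).items():
        d=np.array([np.cos(th),np.sin(th)]);g=np.array([x,y])-72*d;q=solve_ik([*g,90 if n[:3]=='ins' else 13],rv(th,.2,sg));print(sg,n,None if q is None else np.round(q,2))
E
```

```text
jaw [ 0.34086287 -0.94011166 -0.00160614] y [-2.32949206e-04  1.62399351e-03 -9.99998654e-01]
1 0 [ 441. -270.] [-0.76  0.24  1.69 -0.    1.21 -1.81]
1 -0.6 [ 533. -186.] [-0.53  0.32  1.58  0.    1.24 -0.98]
1 -1.0 [ 613. -165.] [-0.44  0.45  1.39  0.    1.31 -0.48]
1 steel [-0.2   0.42  1.99  0.26  0.82  2.62]
1 brass [-0.51  0.42  1.99  0.22  0.85  2.39]
1 red [-0.44  0.53  1.78  0.23  0.92  2.6 ]
1 blue [-0.18  0.51  1.81  0.25  0.88  2.75]
1 insA None
1 insB [-0.78  0.29  1.93 -0.01  0.72 -1.52]
-1 0 [ 441. -270.] [-0.76  0.24  1.69 -0.    1.21  1.33]
-1 -0.6 [ 533. -186.] [-0.53  0.32  1.58 -0.    1.24  2.16]
-1 -1.0 [ 613. -165.] [-0.44  0.45  1.39  0.    1.31  2.66]
-1 steel [-0.2   0.42  1.99  0.26  0.82 -0.52]
-1 brass [-0.51  0.42  1.99  0.22  0.85 -0.75]
-1 red [-0.44  0.53  1.78  0.23  0.92 -0.54]
-1 blue [-0.18  0.51  1.81  0.25  0.88 -0.39]
-1 insA [-1.03  0.4   1.76  0.24  0.97  0.02]
-1 insB [-0.78  0.29  1.93 -0.01  0.72  1.62]
```

```bash
cat >> h.py <<'E'
def sweep(a,da,lim,fmax=6,z=189,step=.04,sg=1):
    """swing gripped handle from angle a by steps of sign da until lim total or force rises"""
    f0=f();t=0
    while t<lim:
        t+=step;b=a+da*t;p=COL+210*np.array([np.cos(b),np.sin(b)])
        move_straight([*p,z],rate=80,frame=rv(b+np.pi,0,sg))
        tan=da*np.array([-np.sin(b),np.cos(b)]);df=(f()-f0)[:2];
        if -df@tan>fmax:break
    print("swept",round(t,2),"ang",round(b,3),"df",df.round(1),"resist",round(-df@tan,1));return b
E
python3 - <<'E'
from h import *
H=np.array([440.8,-269.6]);v=H-COL;a=np.arctan2(v[1],v[0])
move_gripper(50,40)
movep([300,-300,320],rv(a+np.pi))
movep([*H,290],rv(a+np.pi));move_straight([*H,189]);move_gripper(5,40);print(state()["opening"],f())
b=sweep(a,-1,1.04)
move_gripper(50);p=state()["tcp_pos"];move_straight([p[0],p[1],300]);movep([350,-100,330],rv(1.6,0,-1))
s=snapshot("top");P=cloud(s);cv2.imwrite("pics/t2.png",s["frame"][:,:,::-1]);print(state()["clock"])
pickle.dump(s,open("s1.pkl","wb"))
c=s["frame"][180:300,400:520,::-1];cv2.imwrite("pics/t2c.png",cv2.resize(c,None,fx=4,fy=4))
E
```

```text
16.80423002830924 [-1.07997807  0.57049809  5.98816721]
swept 0.96 ang 1.657 df [-27.7  -5.9] resist 28.1
12.65
```

View pics/t2.png

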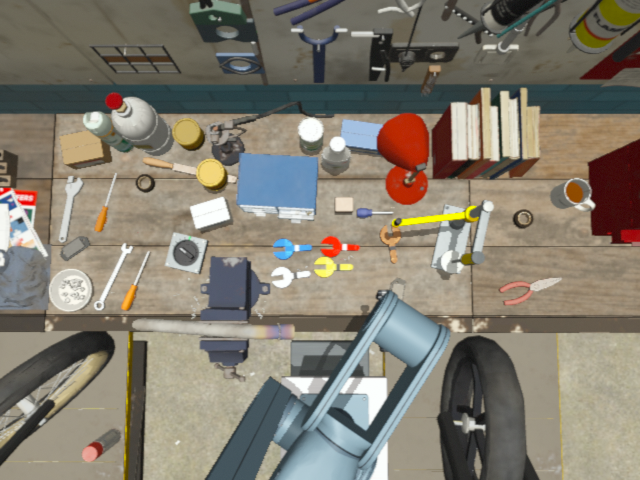

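The keeper reached its open stop. The brass disc has been knocked to (325,267), so I'll re-measure each disc before picking it. Steel goes first.

```bash
cat >> h.py <<'E'
T=.2;ZG=13.
def pick(u,v):
    o,th,k,l=discpose(snapshot("top"),u,v);print("disc",o.round(1),th.round(3),k,l.round(1))
    assert 110<l<126 and 330<k<430
    d=np.array([np.cos(th),np.sin(th)]);g=o-72*d
    move_gripper(45,80);movep([*g,90],rv(th,T,-1));move_straight([*g,ZG],rate=80);move_gripper(5,80)
    move_straight([*g,150]);print("held",state()["opening"],f().round(1))
def tc(k,back,th,c=ROD,dz=5):
    d=np.array([np.cos(th),np.sin(th)]);return [*(c-(72+back)*d),70-2.4*k+14*k+dz+ZG]
def carry(k,th,back=75,c=ROD):
    movep([380,-170,180],rv(th,T,-1));movep(tc(k,back,th,c),rv(th,T,-1));print("standoff",state()["opening"],state()["tcp_pos"].round(1),tc(k,back,th,c))
E
python3 - <<'E'
from h import *
pick(281,280)
carry(0,YAW+.6);print(state()["clock"])
a=snapshot("wrist");b=snapshot("top");c=snapshot("scene");pickle.dump((a,b,c),open("s2.pkl","wb"))
z=lambda i,f:cv2.resize(i,None,fx=f,fy=f,interpolation=cv2.INTER_CUBIC)
L=z(a["frame"],.625);tp=z(b["frame"][200:300,420:520],3);sc=z(c["frame"][90:220,330:460],3)
out=np.zeros((600,800,3),np.uint8);out[:300,:400]=L;out[:300,400:700]=tp;out[300:600,0:390]=sc[:300]
cv2.imwrite("pics/s2.png",out[:,:,::-1])
E
```

```text
disc [451.  158.2] 1.706 384 115.9
held 15.136560274411508 [ 1.2 -0.2 -2.1]
standoff 14.931788945869652 [ 360.4 -398.8   88.1] [np.float64(359.77752105225784), np.float64(-400.25217273228554), 88.0]
18.725
```

View pics/s2.png

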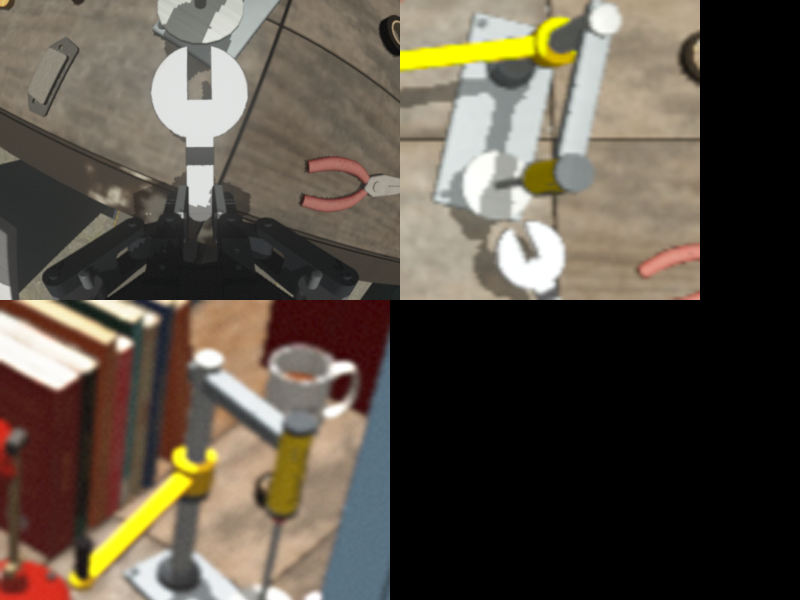

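The wrist view shows steel held square, with its slot at (199,75) and the rod and pan ahead at (201,3). They are aligned, so I'll insert.

```bash
cat >> h.py <<'E'
def insert(k,th,c=ROD,end=-3,stop=5,finish=True):
    d=np.array([np.cos(th),np.sin(th)]);n=np.array([-d[1],d[0]])
    move_straight(tc(k,42,th,c),rate=100);hold(.1);f0=f();b=42
    while b>end:
        b-=4 if b>10 else 1.5;move_straight(tc(k,b,th,c),rate=60);hold(.05);df=f()-f0
        if abs(df@[*d,0])>stop or abs(df@[*n,0])>stop:print("contact");break
    print("back",b,"df along",round(df@[*d,0],1),"lat",round(df@[*n,0],1),"z",round(df[2],1),"open",round(state()["opening"],1))
    if finish and b<4:lower(k,th,b,c)
    return b
def lower(k,th,b,c=ROD):
    p=tc(k,b+(.8 if b>-2 else 0),th,c);p[2]=70-2.4*(k+1)+14*k+ZG+.3
    move_straight(p,rate=30);hold(.2);print("low f",f().round(1));move_gripper(45);hold(.3)
    q=np.array(p);y=np.array([np.sin(T)*np.cos(th),np.sin(T)*np.sin(th),-np.cos(T)])
    move_straight(q-30*y,rate=80);d=np.array([np.cos(th),np.sin(th),0]);move_straight(q-30*y-60*d+[0,0,40],rate=150)
    print("clock",state()["clock"])
def show(name,ext=None):
    a=snapshot("wrist");b=snapshot("top");z=lambda i,f:cv2.resize(i,None,fx=f,fy=f,interpolation=cv2.INTER_CUBIC)
    out=np.zeros((400,800,3),np.uint8);out[:300,:400]=z(a["frame"],.625);out[:400,400:800]=z(b["frame"][210:310,430:530],4)
    cv2.imwrite(f"pics/{name}.png",out[:,:,::-1]);pickle.dump((a,b),open(f"{name}.pkl","wb"))
E
python3 - <<'E'
from h import *
insert(0,YAW+.6);show("i1")
E
```

```text
contact
back -2.0 df along -9.1 lat 0.5 z -0.5 open 14.9
low f [-9.8 -3.1  2.5]
clock 26.6917
```

View pics/i1.png

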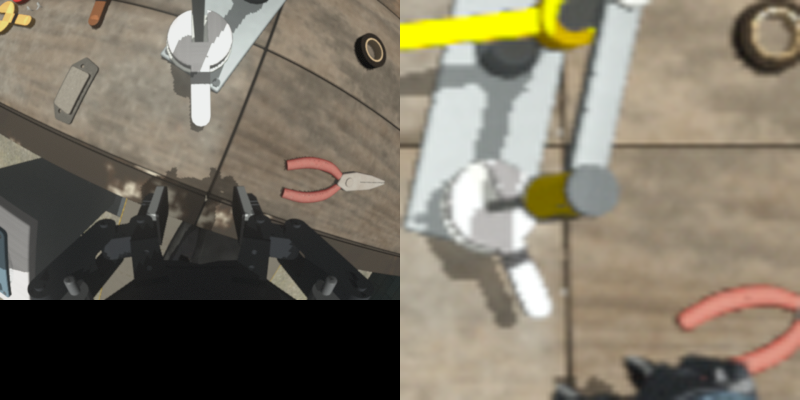

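Steel sits on the pan around the rod, with its tab at top-crop (535,290). Contact came at the expected depth. Blue is next, from the other side.

```bash
sed -i 's/p=tc(k,b+(.8 if b>-2 else 0),th,c)/p=tc(k,b+1.3,th,c)/' h.py
python3 - <<'E'
from h import *
movep([380,-170,200],rv(.8,0,-1))
pick(284,249);carry(1,YAW-.6)
s=snapshot("wrist")
cv2.imwrite("pics/w2.png",cv2.resize(s["frame"][:,:,::-1],None,fx=.625,fy=.625));print(state()["clock"])
E
```

```text
disc [537.6 153.8] 1.62 372 116.5
held 15.519677743643879 [ 0.4 -0.4 -1.1]
standoff 15.565589056340539 [ 396.  -238.    98.8] [np.float64(396.32863983232403), np.float64(-238.32120508572137), 99.6]
34.0917
```

View pics/w2.png

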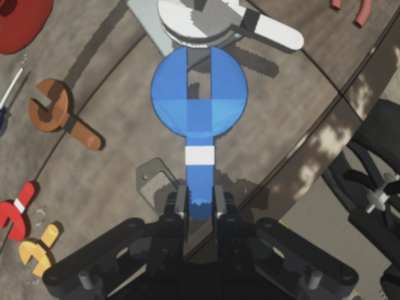

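Blue is held square, with its slot up at (199,75) and the steel disc ahead at (200,15). Inserting.

Run:
```python
from h import *
insert(1,YAW-.6);show("i2")
movep([380,-170,200],rv(.8,0,-1))
pick(325,268);carry(2,YAW+.6);print(state()["clock"])
s=snapshot("wrist")
im=cv2.imread("pics/i2.png");im[:300,:400]=cv2.resize(s["frame"][:,:,::-1],None,fx=.625,fy=.625);cv2.imwrite("pics/i2b.png",im)
```

```text
contact
back -0.5 df along -5.9 lat -0.1 z 1.1 open 15.6
low f [-3.7  3.9 -0. ]
clock 41.6167
disc [528.6  -9.5] -0.603 747 142.7Traceback (most recent call last):
  File "<stdin>", line 4, in <module>
  File "h.py", line 41, in pick
    assert 110<l<126 and 330<k<430
           ^^^^^^^^^^^^^^^^^^^^^^^
AssertionError
```

Run:
```python
from h import *
s=snapshot("top");pickle.dump(s,open("s3.pkl","wb"))
im=cv2.imread("pics/i2.png");im[:400,:400]=cv2.resize(s["frame"][215:295,300:380,::-1],(400,400),interpolation=cv2.INTER_CUBIC);cv2.imwrite("pics/i2b.png",im)
```

```text
(no output)
```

View pics/i2b.png

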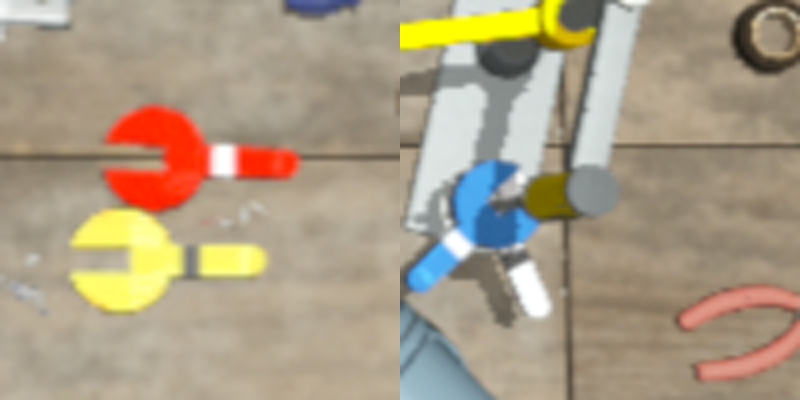

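Blue sits on steel, tabs about 70° apart. Brass (125,260) and red (153,158) nearly touch, so I'll mask red out to measure brass.

```bash
sed -i 's/m=((Z>zlo)&(Z<zhi)).astype(np.uint8)/F=s["frame"].astype(int);m=((Z>zlo)\&(Z<zhi)\&~(nored\&(F[...,0]>2*F[...,1]))).astype(np.uint8)/; s/def discpose(s,u,v,w=30,/def discpose(s,u,v,nored=False,/; s/def pick(u,v):/def pick(u,v,nored=False):/; s/discpose(snapshot("top"),u,v)/discpose(snapshot("top"),u,v,nored)/' h.py
python3 - <<'E'
from h import *
pick(322,268,True);carry(2,YAW+.6);print(state()["clock"])
s=snapshot("wrist");cv2.imwrite("pics/w3.png",cv2.resize(s["frame"][:,:,::-1],None,fx=.625,fy=.625))
E
```

```text
disc [483.1  28. ] 1.561 365 115.6
held 15.358341327900996 [-0.3  0.7 -0.7]
standoff 15.025585885460348 [ 360.3 -398.6  111. ] [np.float64(359.77752105225784), np.float64(-400.25217273228554), 111.2]
48.5083
```

View pics/w3.png

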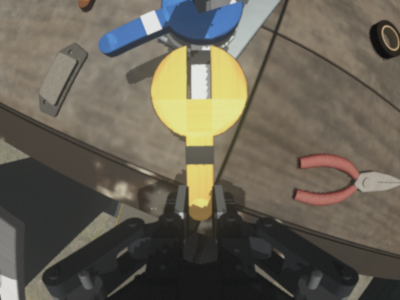

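Brass is square in the grip and lined up with the rod. I'll insert it, then pick red.

Run:
```python
from h import *
insert(2,YAW+.6);show("i3")
movep([380,-170,220],rv(.8,0,-1))
pick(328,247);carry(3,YAW-.6);print(state()["clock"])
s=snapshot("wrist")
im=cv2.imread("pics/i3.png");im[:300,:400]=cv2.resize(s["frame"][:,:,::-1],None,fx=.625,fy=.625);cv2.imwrite("pics/i3b.png",im)
```

```text
contact
back -0.5 df along -5.8 lat 0.3 z 0.8 open 15.3
low f [-1.2 -0.2  0.8]
clock 56.0833
disc [545.3   9.6] 1.519 381 116.6
held 15.246972626794628 [-0.2  0.6 -1.2]
standoff 15.552332676157365 [ 395.9 -238.5  121.7] [np.float64(396.32863983232403), np.float64(-238.32120508572137), 122.8]
63.2083
```

View pics/i3b.png

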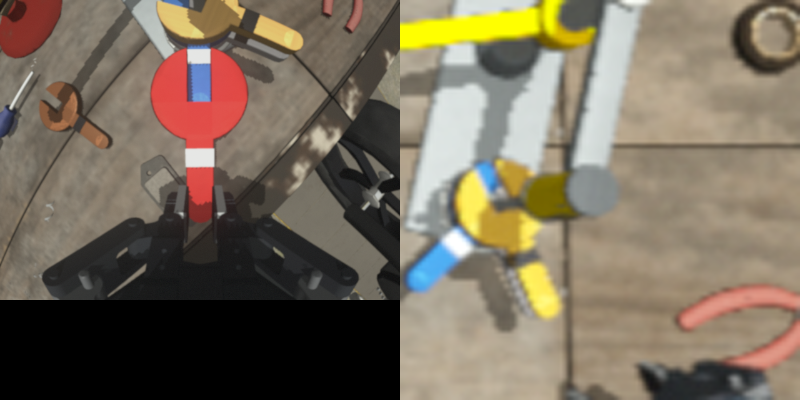

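Brass is seated crosswise on blue, and red is held square. Inserting red.

Run:
```python
from h import *
insert(3,YAW-.6)
movep([350,-100,300],rv(.8,0,-1));show("i4")
s=snapshot("top");F=cv2.cvtColor(s["frame"],cv2.COLOR_RGB2HSV).astype(int);P=cloud(s);c=s["frame"].astype(int)
m=np.zeros((480,640),bool);m[235:300,425:480]=True;m&=(c[...,0]>2*c[...,1])&(c[...,0]>90)
print("red pts",m.sum(),np.percentile(P[m][:,2],[5,50,95]).round(1))
A=P[m];A=np.c_[A[:,:2],np.ones(len(A))];w=np.linalg.lstsq(A,P[m][:,2],rcond=None)[0];print("tilt",w[:2])
m=np.zeros((480,640),bool);m[250:290,425:445]=True;m&=(c[...,0]>90);print(state()["clock"])
# handle now
Z=P[...,2];m=np.zeros_like(m);m[190:240,380:425]=True;m&=(Z>198)&(Z<230);print("handle",P[m].mean(0).round(1),m.sum())
```

```text
contact
back -3.5 df along -7.4 lat 0.1 z 0.7 open 15.4
low f [-5.6  5.4  1.7]
clock 71.3833
red pts 373 [109.9 115.3 119.6]
tilt [1.21970891 2.7295022 ]
72.825
handle [ 596.9 -165.3  214.6] 41
```

View pics/i4.png

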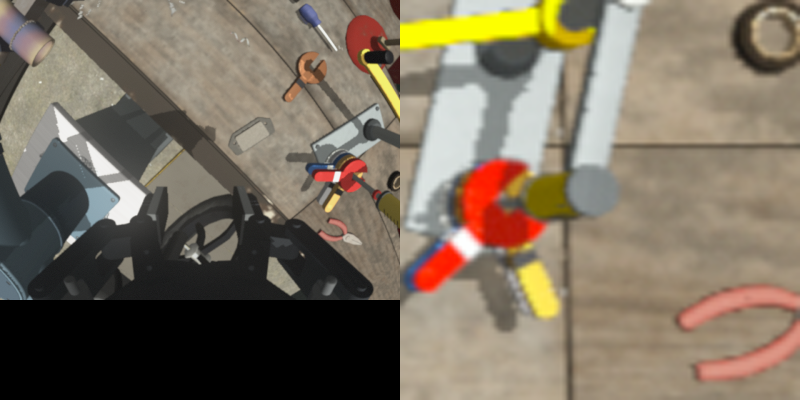

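All four are stacked; the red top reads 115 mm against 116 expected. Now I'll close the keeper and then look at the trim box.

Run:
```python
from h import *
H=np.array([596.9,-165.3]);v=H-COL;a=np.arctan2(v[1],v[0]);print(a)
move_gripper(50,40);movep([*H,290],rv(a+np.pi,0,-1));move_straight([*H,189]);move_gripper(5,40);print(state()["opening"])
b=sweep(a,1,1.04,step=.02,sg=-1)
move_gripper(50);p=state()["tcp_pos"];move_straight([p[0],p[1],300]);movep([350,-100,320],rv(.8,0,-1))
movep([500,330,260],rv(0.3,0,-1))
w=snapshot("wrist");s=snapshot("top");pickle.dump((w,s),open("k1.pkl","wb"));print(state()["clock"])
Z=cloud(s);m=np.zeros((480,640),bool);m[265:300,425:450]=True;m&=(Z[...,2]>200)&(Z[...,2]<230);h=Z[m].mean(0);print("handle",h,np.arctan2(h[1]-COL[1],h[0]-COL[0]))
out=np.hstack([cv2.resize(w["frame"],(533,400)),cv2.resize(s["frame"][190:310,400:480],(267,400))]);cv2.imwrite("pics/k1.png",out[:,:,::-1])
```

```text
1.6949754095339267
16.825970983152224
swept 1.02 ang 2.715 df [ 1.4 19.4] resist 18.2
93.1083
handle [ 434.36238676 -281.7785471   213.21426516] 2.6819686389274464
```

View pics/k1.png

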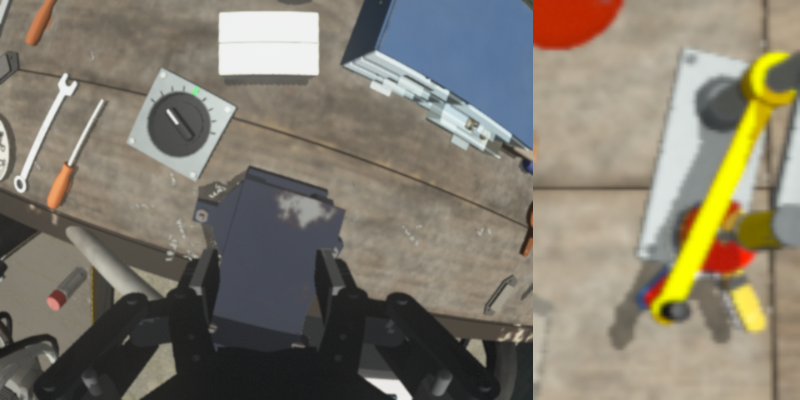

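The keeper is closed; the handle angle is 2.68, a 0.99 swing from the open stop. The knob's white pointer points to upper-left (165,106) and the green mark is at (196,91), so it needs about 1.1 rad clockwise. I'll measure the bar from depth.

```bash
cat > k.py <<'E'
from h import *
def knob(s,show=False):
    P=cloud(s);Z=P[...,2];r=np.hypot(P[...,0]-523,P[...,1]-442)
    m=((Z>24)&(Z<35)&(r<78)).astype(np.uint8);m=cv2.morphologyEx(m,cv2.MORPH_OPEN,np.ones((3,3),np.uint8))
    v,u=np.nonzero(m&(r>38));Q=np.array([atz(s,a,b,30)[:2] for a,b in zip(u,v)],np.float32);box=cv2.minAreaRect(Q)
    c=np.array(box[0]);r=np.hypot(P[...,0]-c[0],P[...,1]-c[1])
    v,u=np.nonzero((Z>19)&(Z<35)&(r<28));Q=np.array([atz(s,a,b,27.5)[:2] for a,b in zip(u,v)]);e,V=np.linalg.eigh(np.cov((Q-Q.mean(0)).T));ax=V[:,1];ax*=np.sign(ax[0])
    return box,Q.mean(0),np.arctan2(ax[1],ax[0]),len(Q),np.sqrt(e*12)
E
python3 - <<'E'
from k import *
w,s=pickle.load(open("k1.pkl","rb"));print(knob(s))
c=s["frame"][230:276,164:210,::-1];cv2.imwrite("pics/k2.png",cv2.resize(c,(552,552),interpolation=cv2.INTER_CUBIC))
E
```

```text
Traceback (most recent call last):
  File "k.py", line 5, in knob
    v,u=np.nonzero(m&(r>38));Q=np.array([atz(s,a,b,30)[:2] for a,b in zip(u,v)],np.float32);box=cv2.minAreaRect(Q)
                                                                                                ~~~~~~~~~~~~~~~^^^
cv2.error: OpenCV(4.12.0) /io/opencv/modules/imgproc/src/convhull.cpp:143: error: (-215:Assertion failed) total >= 0 && (depth == CV_32F || depth == CV_32S) in function 'convexHull'
```

The arm hides the box in that frame, so I'll use the earlier clear frame (s3); the box hasn't moved.

Run:
```python
from k import *
s=pickle.load(open("s3.pkl","rb"));print(knob(s))
c=s["frame"][230:276,164:210,::-1];cv2.imwrite("pics/k2.png",cv2.resize(c,(552,552),interpolation=cv2.INTER_CUBIC))
```

```text
(((523.6802978515625, 446.1556396484375), (106.33860778808594, 103.8792724609375), 76.85511779785156), array([524.07314644, 444.89022758]), np.float64(0.9205802763958456), 70, array([21.548254  , 47.09706533]))
```

View pics/k2.png

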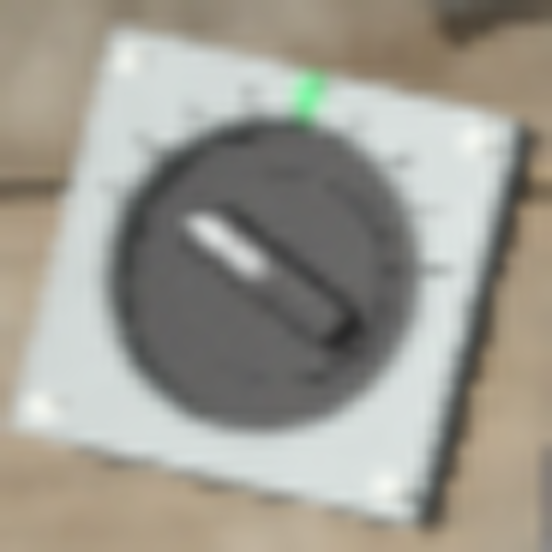

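Box yaw is -0.229 and the pointer heading 0.92, so q≈0.15. I'll turn it clockwise by 1.15 rad.

Run:
```python
from k import *
c=[524.,445.5];h0,h1=.92,-.229
for h in(h0,h1): print(np.round(solve_ik([*c,22],rv(h,0,-1)),2))
move_gripper(28,40);movep([*c,150],rv(h0,0,-1));move_straight([*c,60]);f0=f();move_straight([*c,22],rate=40);print("down",(f()-f0).round(1))
move_gripper(3,30);print("open",state()["opening"])
for h in np.linspace(h0,h1,13)[1:]: move_straight([*c,22],rate=40,frame=rv(h,0,-1))
hold(.3);print((f()-f0).round(1),np.round(state()["wrist_torque"],2))
move_gripper(28);move_straight([*c,150]);movep([350,-100,320],rv(.8,0,-1));hold(.2)
s=snapshot("top");pickle.dump(s,open("s9.pkl","wb"));print(knob(s),state()["clock"])
out=np.hstack([cv2.resize(s["frame"][230:276,164:210],(400,400),interpolation=cv2.INTER_CUBIC),cv2.resize(s["frame"][200:300,400:500],(400,400),interpolation=cv2.INTER_CUBIC)]);cv2.imwrite("pics/end.png",out[:,:,::-1])
Z=cloud(s);m=np.zeros((480,640),bool);m[265:300,425:450]=True;m&=(Z[...,2]>200)&(Z[...,2]<230);h=Z[m].mean(0);print("handle",np.arctan2(h[1]-COL[1],h[0]-COL[0]))
```

```text
[ 0.54  0.69  1.41 -0.    1.05  1.19]
[0.54 0.69 1.41 0.   1.05 2.34]
down [-1.2  0.5  0. ]
open 10.773754429280032
[-5.8  6.4  1.7] [ 1.01  1.   -0.02]
(((524.162353515625, 447.03533935546875), (104.43681335449219, 103.362060546875), 76.72837829589844), array([523.55739916, 446.29139255]), np.float64(-0.20107984065340995), 68, array([18.49761941, 44.98645736])) 103.275
handle 2.6817915063937945
```

View pics/end.png

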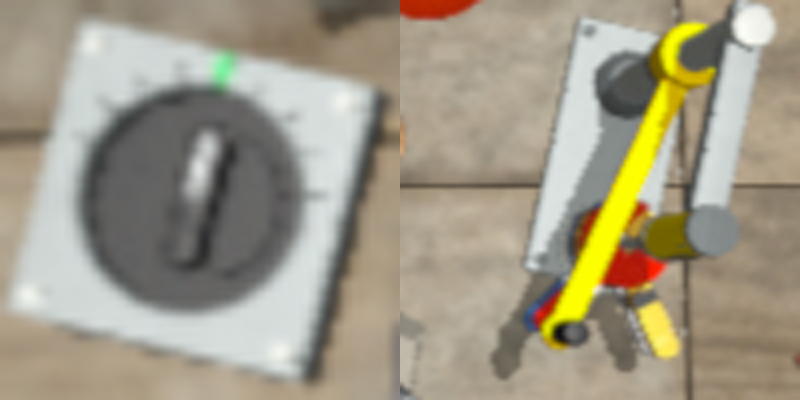

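The pointer at (208,140) is lined up with the green mark at (224,70), with an error of about 0.03 rad. The keeper is closed over the intact stack. Handing in.

```bash
python3 -c "
from plant import *
close_job();print(state()['clock'])"
```

```text
the job is handed in; nothing more can be done
the job is handed in; nothing more can be done
```

I finished the job and handed it in at about 103 s of the 208 s allowed; no verdict was reported.

- **Keeper:** I swung it to its open stop, loaded the discs, then swung it back until it met the closed stop. The handle moved about 0.99 rad between the stops, and it was still at the closed position in the last picture.
- **Discs:** All four are on the rod in the order steel, blue, brass, red, with slots alternating about 69° apart. The top of the stack read 115 mm against 116 mm expected. The brass disc was knocked aside early in the run, so I re-measured it before picking it up.
- **Knob:** I turned it about 1.15 rad clockwise. The last measurement put the pointer within about 0.03 rad of the green mark.
- **Tools and parts:** The gripper never went near the steel block, carton or brake pad. I did not measure whether they had moved.
- **Failed checks:**
  - My plane fit for the red disc's tilt picked up other red pixels and gave no usable value. I judged flatness from the height reading and the pictures instead.
  - The pick of brass stopped once when it and the red disc merged in the depth mask. I fixed this by masking out red.
  - One knob measurement failed because the arm hid the box, so I used an earlier clear picture.

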